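# Clip the hand scanner onto the snap hook

### The arm

A 6-joint arm with a two-finger parallel gripper is mounted at the origin on the work surface; the furniture and walls round the work are solid. World frame = base frame: x ahead of the robot, y to its left, z up, the work surface at z = 0. Lengths are in mm, angles in rad, forces in N, time in s.
With the tool pointing down it reaches from about 275 to 1000 mm from the base axis. Payload 8.4 kg.
Tool frame: the origin (TCP) lies midway between the tips of the shut fingers; the grasp point (between the pads) lies grip_depth behind it (grip_depth is the distance from the TCP to the grasp point, in mm); z points along the fingers, y is the line along which they close (so a half turn about z gives the same grasp; the last joint's range is limited). The gripper opens to 85 mm and grips with 20 to 120 N. Pads are 22 mm wide; open, the fingers measure 114 mm over their backs; the gripper's body (76 mm by 85 mm) begins 54 mm behind the grasp point. The pads swing forward as they close: fully open they stand 13 mm farther back than shut.
Start: joints at [1.257, 0.353, 1.633, -0, 1.155, -0.002], TCP at [191.731, 594.867, 231.281] pointing down, gripper open.
Joint ranges: [-2.63, 2.63], [-0.92, 2.1], [0.06, 2.66], [-1.3, 4.44], [0, 2.69], [-3.02, 3.02]. Speed limits (rad/s): [2.22, 2.22, 2.79, 3.14, 3.14, 3.14].

### API

Orientations are given as [roll, pitch, yaw] about the fixed x, y, z axes, in that order (R = Rz(yaw) Ry(pitch) Rx(roll)).
In Python, from rig import * gives the robot as it stands.
- The arm moves only by the shell command python3 -m creep 'ROWS' [FORCE]. ROWS is JSON, a list of rows, each an object of numbers: "x", "y", "z": the shift along the tool's x, y, z in mm; "rx", "ry", "rz": the turn, a rotation vector about the tool's x, y, z in rad; "hand": the finger opening in mm, from 0 to 85.4. A call has 1 to 20 rows; each row shifts and turns the commanded pose from where the row before left it, along the tool's axes as they then stand; what a row does not reach is not made up. A row lasts 1/8 s, in which the tool goes at most 62.5 mm and 10.7 degrees, less where a joint would pass 70% of its speed; a pose out of reach is approached as far as the arm can. A call with a gripper value outside its range is refused whole. The fingers move at their own pace and stop on an object; FORCE is the grip in N (left out, the last holds). Time passes only in rows, so rows that do not move let the fingers close. It gives the time, the measured TCP pose, the force, the opening and the grip force at its end, in the units of the state.
- sense(): the state, without advancing time (a new reading comes with each control period).
- grab_frame(name): name is "scene" or "top" or "wrist"; returns the picture (420x560x3 uint8, red, green, blue); there is no depth.
- get_calibration(name): a dict with "K" (3x3 intrinsics, pixels), "R" (3x3) and "t" (3): a world point X has camera coordinates R X + t. Camera axes: x right, y down, z forward; pixel columns grow to the right and rows downward; lengths in mm; the calibration is good to about 2 mm. A picture is of the moment at which its call begins: read the wrist's pose just before it. get_calibration takes no time and is no camera call; for the wrist camera it gives the pose at the moment of the call.
- sign_off(): hands the job in; it is judged then, once.
The state is a dict: "clock": time; "qpos": joint angles; "qvel": joint speeds; "joint_efforts": joint torques, N m; "eef_pos": TCP position; "tcp_rot": TCP orientation; "contact_force": force on the tool from outside, world axes, zero at the start; "wrist_torque": the same for the moment, N m; "opening": opening from 0.0 (shut) to 1.0 (fully open); "grasp_force": force on a finger pad.
Only numpy, scipy, OpenCV 4.12 (cv2) and the standard library are available. Lean on these libraries where they do the work, as an engineer would, in place of code of your own. Each camera call takes 0.05 s, during which the arm holds its last target. There are 200 camera calls.

### The job

Put the barcode scanner away on the tool hanger: carry it by its grip, use its steel ring to press in the sprung gate of the hanging snap hook, and pass the ring inside so that the gate snaps shut behind it. Before letting go, try to draw the ring back out against the shut gate with a gentle tug of about 10 N to prove that it has caught, never loading the hook with more than 15 N; then leave the scanner hanging still from the bottom of the hook, and leave the other things on the table alone.

Things in the scene. Friction and masses are not known exactly. Their poses are not given: they have to be found in the camera images.
- scanner: dark grey hand barcode scanner, 0.2 kg, lying on the left, 168 mm long, a steel ring fixed rigidly to the butt of its grip. Origin: middle of its underside (ring not counted). +y runs along the grip to the ring, z up as it lies. Grip: 34 mm wide in x, about 40 mm high at y = 35 to 75 mm. Head (y = -80 to 32 mm): 66 mm wide, 77 mm high
- grip (a point): point in the scanner's grip where it is best taken from above, fingers closing along the scanner's x: 56 mm from its origin towards the ring, 26 mm over its underside. Axes as the scanner's
- ring_tip (a point): wire centre at the point of the ring furthest from the scanner: y = 145, z = 18 mm in the scanner's frame, axes as the scanner's. The ring lies in the scanner's x-y plane (level as it lies): 5 mm wire, 46 mm outside, 36 mm inside diameter; a lug 16 mm wide joins it to the grip
- hanger: fixed tool hanger on the right, its x and y directions those of the hook: dark 110 mm square base plate (origin at its centre underneath), 18 mm grey tube rising to 0.41 m and bent over to +y, ending above the hook, whose pin is 140 mm to +y and 30 mm to -x of the origin. Clevis and tube fill the space over the hook from 345 mm up, 12 mm to either side in x
- snap_hook: steel snap hook, 120 mm long, 10 mm wire, hanging in its own x-z plane. Origin on its clevis pin, 362 mm over the table; z up, y along the pin; the gate is on its -x side, facing the robot. It rocks on the pin by some degrees between firm stops, which lie differently each time (the clevis is bolted on a little askew): 0.5 N swings it, so it yields up to 10 mm before it takes load
- hook_nose (a point): centre of the rounded upper end (5 mm radius) of the hook's nose: x = -22, z = -70 mm in the hook's frame. The ring's wire must pass over it from -x to +x. Inside, the hook is 34 mm wide in x from nose to spine (x = -17 to 17 mm at z = -93 mm), narrower towards the pin; its bottom is a half circle
- hook_seat (a point): where the centre of the ring's wire lies when it rests in the bottom of the hook: x = 0, z = -107.5 mm in the hook's frame. A scanner let go here swings down and hangs from the ring; its swing dies out in 3 to 6 s
- gate (a joint): gate angle: 0 shut, grows as its lower end is pressed inward (+x), stop at 0.85 rad. Spring 0.11 N m shut, 0.21 at the stop (3.5 to 7 N, 30 mm below the hinge). With the wire over the nose (x past -14 but not past 2 mm) and then lowered to z = -80 mm or less in the hook's frame, the gate slips off it and snaps shut; it cannot open outward
- gate_bar: the gate's aluminium bar, 8.4 mm thick, 45 mm long, closing the -x side of the hook from its hinge down to the nose. Origin at the hinge (x = -10, z = -24 mm in the hook's frame); its axes turn with the gate
- product_box_3: flat white carton on the right, 120 x 85 x 30 mm, loose, to be left alone. Origin: centre of its underside
- product_box_4: flat white carton on the right, 100 x 80 x 26 mm, loose, to be left alone. Origin: centre of its underside
- tape_roll_clear: tan roll of packing tape at the back, 96 mm across, 48 mm high, loose, to be left alone. Origin: centre of its underside

How it is judged:
By the outcome, as a careful person would: the job done as asked, in the order asked, and still so for the second after the job is handed in, with the robot touching nothing.
It also fails if it takes over 72 s, if anything falls off the work surface, if the arm or the gripper's body presses on something with over 40 N, if the wrist force passes 120 N, or if a joint passes its speed limit or range.

## Working session

There is one attempt and no reset: what is moved stays moved. The work goes in short steps, Python scripts to look and compute and a shell command to move; the robot and the scene stay as the last step left them, time stands still between calls to the robot, and variables do not carry over. Pictures are saved under pics/ and viewed, at most 10 in all, crops included, and the job is handed in when it is done.

```bash
ls; mkdir -p pics; python3 - <<'E'
from rig import *
import cv2
s=sense(); print(s)
for n in("scene","top"):
    cv2.imwrite(f"pics/{n}0.png",grab_frame(n)[:,:,::-1]); c=get_calibration(n); print(n,c)
c=get_calibration("wrist");print(c)
E
```

```text
pics
{'clock': 0.0, 'qpos': array([ 1.25657078e+00,  3.53655234e-01,  1.63413113e+00,  1.62692438e-05,
        1.15518558e+00, -2.40666929e-03]), 'qvel': array([-1.79668699e-03,  1.78011007e-03,  5.52021269e-05,  2.80205329e-04,
       -7.48601659e-04,  1.06064265e-04]), 'joint_efforts': array([ 2.05238146e-03, -6.05244756e+01, -3.42078638e+01,  1.79109074e-04,
        9.18795413e-03,  6.14185115e-05]), 'eef_pos': array([191.59781915, 594.41410693, 230.55853459]), 'tcp_rot': array([-3.14021340e+00, -1.81946163e-05,  2.82976718e+00]), 'contact_force': array([0.9481477 , 0.88784371, 0.07099727]), 'wrist_torque': array([-0.03563888, -0.0251088 , -0.0506066 ]), 'grasp_force': 0.0, 'opening': 1.0020192936606505}
scene {'K': array([[471.14791942,   0.        , 278.09914813],
       [  0.        , 471.14791942, 210.57677359],
       [  0.        ,   0.        ,   1.        ]]), 'R': array([[-0.47392709,  0.88054364,  0.00600061],
       [ 0.73912781,  0.40149964, -0.54082171],
       [-0.47862636, -0.25187484, -0.84111585]]), 't': array([ 337.2082893 , -276.59882666, 1710.13138309])}
top {'K': array([[388.95447241,   0.        , 280.15423902],
       [  0.        , 388.95447241, 217.50846899],
       [  0.        ,   0.        ,   1.        ]]), 'R': array([[ 0.03223113, -0.99947625, -0.00289611],
       [-0.9748623 , -0.03079796, -0.22066939],
       [ 0.22046462,  0.00993573, -0.97534437]]), 't': array([ -68.50756454,  618.09366891, 1145.74828166])}
{'K': array([[338.37350607,   0.        , 282.50762745],
       [  0.        , 338.37350607, 209.02872454],
       [  0.        ,   0.        ,   1.        ]]), 'R': array([[ 3.06214550e-01,  9.51962165e-01, -8.28640108e-04],
       [ 9.14773900e-01, -2.94011180e-01,  2.77030933e-01],
       [ 2.63479337e-01, -8.55889208e-02, -9.60860643e-01]]), 't': array([-625.9653408 ,  -36.84909467,  379.47849005])}
```

View pics/scene0.png

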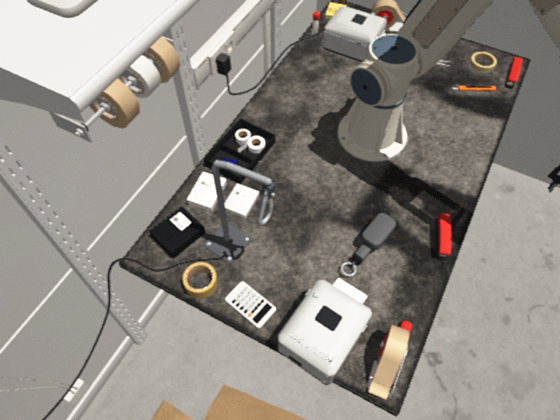

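View pics/top0.png

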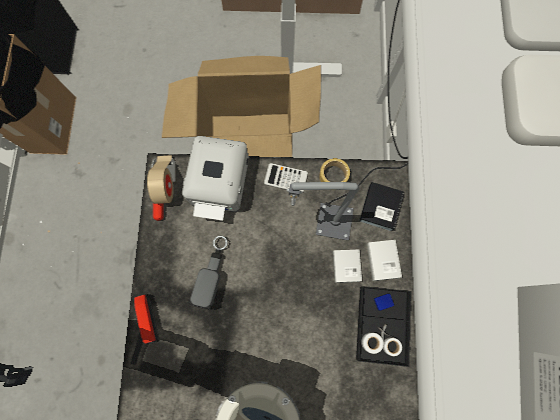

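The scene view shows the scanner at about (375,235) with its ring at (348,269), and the hanger base at (228,243) with the hook near (266,205). In the top view the scanner is at (208,285), the ring at (221,242), the hanger base at (335,222) and the hook end near (293,192).

```bash
python3 - <<'E'
import cv2,numpy as np
a=cv2.imread("pics/scene0.png");b=cv2.imread("pics/top0.png")
def crop(im,x,y,w,h,k):
    return cv2.resize(im[y:y+h,x:x+w],None,fx=k,fy=k,interpolation=cv2.INTER_CUBIC)
# left col 400 wide, right col 400 wide, each 300 high
A=crop(a,200,155,100,120,5)   # 500x600
C=crop(b,270,170,100,75,3)    # 300x225
D=crop(b,175,225,75,90,4)     # 300x360
R=np.zeros((600,300,3),np.uint8);R[:225]=C;R[230:590]=D
cv2.imwrite("pics/m1.png",np.hstack([A,R]))
E
```

```text
(no output)
```

View pics/m1.png

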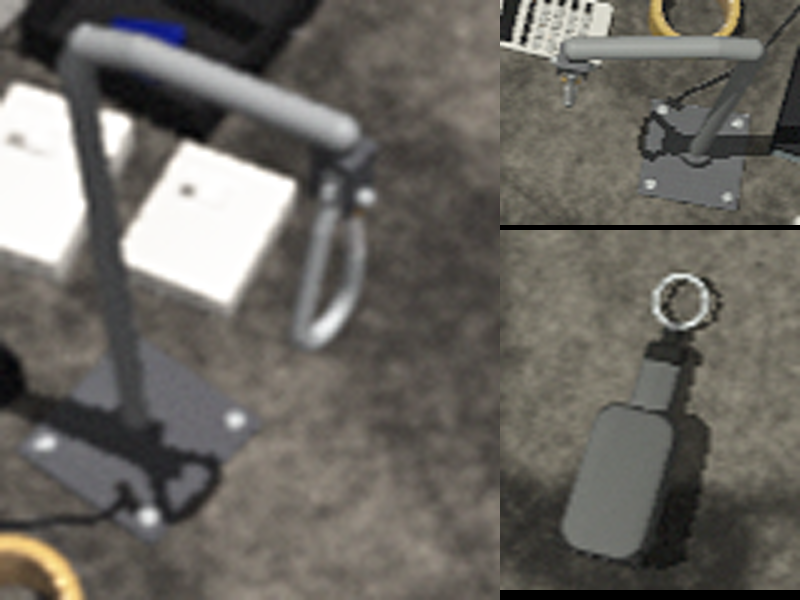

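```bash
cat > h.py <<'E'
from rig import *
import numpy as np, cv2
from scipy.spatial.transform import Rotation as Ro
def onz(n,px,z,c=None):
    c=c or get_calibration(n); d=np.linalg.solve(c["K"],[px[0],px[1],1]); R,t=c["R"],c["t"]
    o=-R.T@t; d=R.T@d; return o+d*(z-o[2])/d[2]
def proj(n,X,c=None):
    c=c or get_calibration(n); p=c["K"]@(c["R"]@np.asarray(X,float)+c["t"]); return p[:2]/p[2]
def tri(obs):
    A=[];b=[]
    for n,px in obs:
        c=get_calibration(n) if isinstance(n,str) else n
        P=c["K"]@np.c_[c["R"],c["t"]]
        for i in (0,1):
            r=px[i]*P[2]-P[i]; s=np.linalg.norm(r[:3]); A.append(r[:3]/s); b.append(-r[3]/s)
    return np.linalg.lstsq(np.array(A),np.array(b),rcond=None)[0]
E
python3 - <<'E'
from h import *
np.set_printoptions(precision=1,suppress=True)
rt=onz("top",(220.5,242.75),18); rs=onz("scene",(348,269),18); hc=onz("top",(204.75,287),77); gr=onz("top",(215,263),46)
print("ring",rt,rs,"head",hc,"grip",gr, "dist",np.hypot(*(rt-hc)[:2]))
for a in (rt,rs): 
  d=(a-hc)[:2]; print("yaw", np.degrees(np.arctan2(-d[0],d[1])))
bs=[onz("scene",p,6) for p in [(204,244),(230.4,262.6),(251.6,240),(230,224)]]
bt=[onz("top",p,6) for p in [(320.7,202.3),(352.7,208.3),(349.3,239.3),(316.7,233.3)]]
for b in (bs,bt):
  print(np.array(b)[:,:2], np.mean(b,0), [np.hypot(*(b[i]-b[(i+1)%4])[:2]).round() for i in range(4)], [np.degrees(np.arctan2(*(b[(i+1)%4]-b[i])[1::-1])).round(1)%90 for i in range(4)])
print("tube bend",onz("top",(355,186),410),"tube end",onz("top",(292.7,186),410))
print("seat scene",onz("scene",(262,224),245),"top",onz("top",(290,203),250), "pin",onz("scene",(269,192),362))
E
```

```text
ring [542.4 140.6  18. ] [543.3 144.9  18. ] head [398.6 169.1  77. ] grip [474.1 148.9  46. ] dist 146.5405452396018
yaw -101.23449971359115
yaw -99.49015463323158
[[ 671.2 -281.6]
 [ 686.8 -176.7]
 [ 588.9 -159.5]
 [ 571.3 -248.7]] [ 629.6 -216.6    6. ] [np.float64(106.0), np.float64(99.0), np.float64(91.0), np.float64(105.0)] [np.float64(81.5), np.float64(80.1), np.float64(78.9), np.float64(71.8)]
[[ 690.1 -180.9]
 [ 672.9 -286.7]
 [ 568.8 -274.8]
 [ 585.2 -168.8]] [ 629.3 -227.8    6. ] [np.float64(107.0), np.float64(105.0), np.float64(107.0), np.float64(106.0)] [np.float64(80.8), np.float64(83.5), np.float64(81.2), np.float64(83.4)]
tube bend [ 621.3 -219.2  410. ] tube end [616.9 -78.3 410. ]
seat scene [646.  -84.1 245. ] top [619.5 -75.6 250. ] pin [620.4 -76.3 362. ]
```

```bash
cat >> h.py <<'E'
def rows_to(target,rpy,s=None):
    "total tool-frame shift and rotvec from the present pose to target"
    s=s or sense(); R=Ro.from_euler("xyz",s["tcp_rot"]); T=Ro.from_euler("xyz",rpy)
    return R.inv().apply(np.array(target)-s["eef_pos"]),(R.inv()*T).as_rotvec()
E
python3 - <<'E'
from h import *
import rig
print([n for n in dir(rig) if n[0]!="_"], getattr(rig,"grip_depth",None))
np.set_printoptions(precision=3,suppress=True)
R=Ro.from_euler("xyz",sense()["tcp_rot"]);c=get_calibration("wrist")
print("cam in tool",R.inv().apply(-c["R"].T@c["t"]-sense()["eef_pos"]), R.inv().apply(c["R"][2]))
sh,rv=rows_to([475,155,230],[np.pi,0,np.radians(169)]); print(sh,rv)
E
```

```text
['MotionError', 'get_calibration', 'grab_frame', 'grip_depth', 'sense', 'sign_off'] 18.700000000000003
cam in tool [  70.088    1.496 -143.696] [-0.277  0.001  0.961]
[-404.543 -331.312    1.056] [-0.001 -0.    -0.12 ]
```

```bash
python3 -m creep '[{"x":-40.4,"y":-33.1},{"x":-40.4,"y":-33.1},{"x":-40.4,"y":-33.1},{"x":-40.4,"y":-33.1},{"x":-40.4,"y":-33.1},{"x":-40.4,"y":-33.1},{"x":-40.4,"y":-33.1},{"x":-40.4,"y":-33.1},{"x":-40.4,"y":-33.1},{"x":-40.4,"y":-33.1},{"rz":-0.12},{},{}]' 80
python3 - <<'E'
from h import *
s=sense();c=get_calibration("wrist");im=grab_frame("wrist")
np.savez("w1.npz",K=c["K"],R=c["R"],t=c["t"])
cv2.imwrite("pics/w1.png",cv2.resize(im[:,:,::-1],(800,600),interpolation=cv2.INTER_CUBIC));print(s["eef_pos"],s["tcp_rot"],s["clock"],s["contact_force"])
E
```

```text
[191.59766319 594.43817205 230.62206435] [-3.14029542e+00  1.05193395e-05  2.82979981e+00] 0.1 [ 0.08170993 -0.48254775 -0.86097045]schema error: expected keys x, y, z, rx, ry, rz, hand
```

View pics/w1.png

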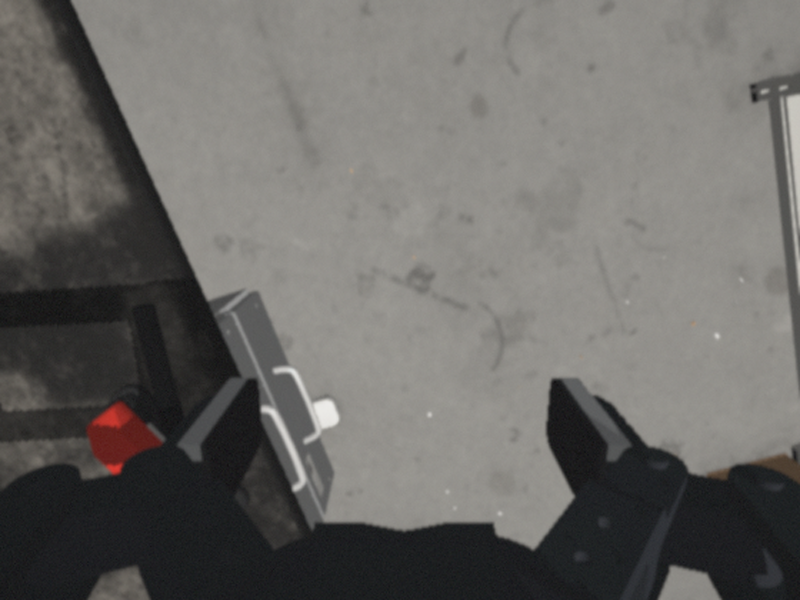

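The command was refused because of the empty rows, so the arm stayed at its start pose. The view shows only the floor and the red tool. I'll retry with filled rows.

```bash
python3 -m creep '[{"x":-40.4,"y":-33.1},{"x":-40.4,"y":-33.1},{"x":-40.4,"y":-33.1},{"x":-40.4,"y":-33.1},{"x":-40.4,"y":-33.1},{"x":-40.4,"y":-33.1},{"x":-40.4,"y":-33.1},{"x":-40.4,"y":-33.1},{"x":-40.4,"y":-33.1},{"x":-40.4,"y":-33.1},{"rz":-0.12},{"x":0},{"x":0}]' 80
```

```text
schema error: expected keys x, y, z, rx, ry, rz, hand
```

```bash
python3 -m creep '[{"x":-40.4,"y":-33.1,"z":0,"rx":0,"ry":0,"rz":0,"hand":85},{"x":-40.4,"y":-33.1,"z":0,"rx":0,"ry":0,"rz":0,"hand":85},{"x":-40.4,"y":-33.1,"z":0,"rx":0,"ry":0,"rz":0,"hand":85},{"x":-40.4,"y":-33.1,"z":0,"rx":0,"ry":0,"rz":0,"hand":85},{"x":-40.4,"y":-33.1,"z":0,"rx":0,"ry":0,"rz":0,"hand":85},{"x":-40.4,"y":-33.1,"z":0,"rx":0,"ry":0,"rz":0,"hand":85},{"x":-40.4,"y":-33.1,"z":0,"rx":0,"ry":0,"rz":0,"hand":85},{"x":-40.4,"y":-33.1,"z":0,"rx":0,"ry":0,"rz":0,"hand":85},{"x":-40.4,"y":-33.1,"z":0,"rx":0,"ry":0,"rz":0,"hand":85},{"x":-40.4,"y":-33.1,"z":0,"rx":0,"ry":0,"rz":0,"hand":85},{"x":0,"y":0,"z":0,"rx":0,"ry":0,"rz":-0.12,"hand":85},{"x":0,"y":0,"z":0,"rx":0,"ry":0,"rz":0,"hand":85},{"x":0,"y":0,"z":0,"rx":0,"ry":0,"rz":0,"hand":85}]' 80
python3 - <<'E'
from h import *
s=sense();c=get_calibration("wrist");im=grab_frame("wrist")
np.savez("w2.npz",K=c["K"],R=c["R"],t=c["t"])
cv2.imwrite("pics/w2.png",cv2.resize(im[:,:,::-1],(800,600),interpolation=cv2.INTER_CUBIC));print(s["eef_pos"],s["tcp_rot"],s["clock"],s["contact_force"])
E
```

```text
clock: 1.78
eef_pos: [474.4, 156.2, 231.2]
tcp_rot: [-3.141, -0.0, 2.948]
contact_force: [-0.3, 0.5, -0.7]
opening: 0.996
grasp_force: 0.0
[474.37511805 156.21913472 231.16206421] [-3.14149798e+00 -3.16130408e-04  2.94795461e+00] 1.775 [-0.27225662  0.46650788 -0.74748834]
```

View pics/w2.png

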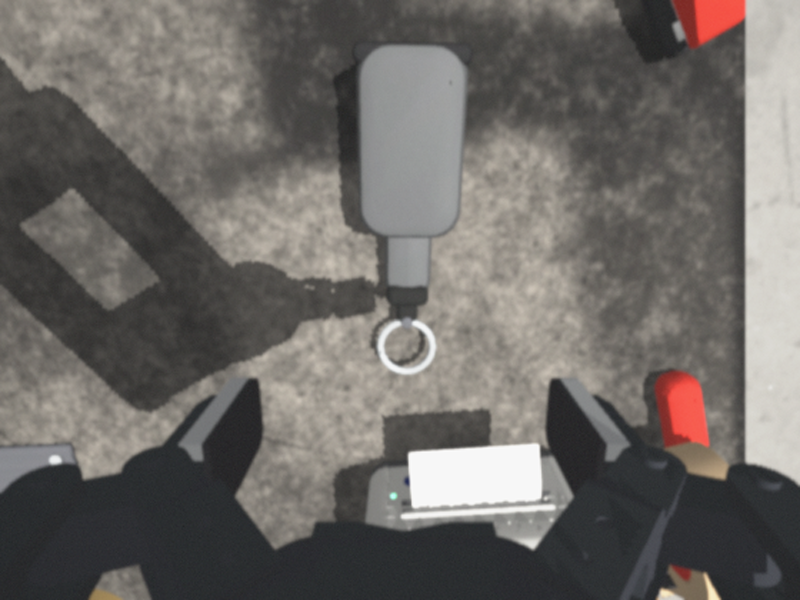

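The view is clear: ring centre at (406,347), grip centre near (409,262), and head top face centred at (411,141), in the 800-wide picture.

```bash
python3 - <<'E'
from h import *
np.set_printoptions(precision=1,suppress=True)
c=dict(np.load("w2.npz")); k=1.42857
P=lambda x,y,z: onz("w",(x/k,y/k),z,c)
r=P(406,347,18); g=P(409,262,40); h=P(411,141,77)
print("ring",r,"grip",g,"head",h, np.hypot(*(r-h)[:2]))
print("ring diam",P(436,347,18)-P(377,347,18),"grip w",P(430,262,40)-P(388,262,40),"headw",np.linalg.norm(P(465,141,77)-P(360,141,77)),"headl",np.linalg.norm(P(411,45,77)-P(411,237,77)))
for a,b in((r,g),(r,h),(g,h)): d=(a-b)[:2]; print("heading",np.degrees(np.arctan2(d[1],d[0])))
E
```

```text
ring [546.5 145.7  18. ] grip [475.1 161.6  40. ] head [396.8 177.5  77. ] 153.00479072793246
ring diam [ 9.  45.8  0. ] grip w [ 5.7 29.1  0. ] headw 61.55471128295404 headl 107.37073429535813
heading -12.550249776117235
heading -11.963049696004461
heading -11.426178490253287
```

```bash
python3 -m creep '[{"x":-2.8,"y":4.4,"z":40,"rx":0,"ry":0,"rz":0.016,"hand":85},{"x":0,"y":0,"z":45,"rx":0,"ry":0,"rz":0,"hand":85},{"x":0,"y":0,"z":45,"rx":0,"ry":0,"rz":0,"hand":85},{"x":0,"y":0,"z":40,"rx":0,"ry":0,"rz":0,"hand":85},{"x":0,"y":0,"z":30,"rx":0,"ry":0,"rz":0,"hand":85},{"x":0,"y":0,"z":15,"rx":0,"ry":0,"rz":0,"hand":85},{"x":0,"y":0,"z":8,"rx":0,"ry":0,"rz":0,"hand":85},{"x":0,"y":0,"z":0,"rx":0,"ry":0,"rz":0,"hand":85},{"x":0,"y":0,"z":0,"rx":0,"ry":0,"rz":0,"hand":30},{"x":0,"y":0,"z":0,"rx":0,"ry":0,"rz":0,"hand":30},{"x":0,"y":0,"z":0,"rx":0,"ry":0,"rz":0,"hand":25},{"x":0,"y":0,"z":0,"rx":0,"ry":0,"rz":0,"hand":25},{"x":0,"y":0,"z":0,"rx":0,"ry":0,"rz":0,"hand":25},{"x":0,"y":0,"z":0,"rx":0,"ry":0,"rz":0,"hand":25}]' 80
```

```text
clock: 3.58
eef_pos: [478.8, 159.8, 9.0]
tcp_rot: [3.141, 0.001, 2.934]
contact_force: [-1.0, -0.2, 8.1]
opening: 0.369
grasp_force: 78.6
```

```bash
python3 - <<'E'
from h import *
a=np.linspace(np.pi,2*np.pi,13)
hook=np.vstack([[-22,-70],np.c_[22*np.cos(a),-93+22*np.sin(a)],[12,-24],[0,0]]);gate=np.array([[-10,-24],[-22,-68]])
def draw(im,n,pin,yaw,rock,x,y,w,h,k,col):
    Rz=Ro.from_euler("z",yaw,degrees=True)*Ro.from_euler("y",rock,degrees=True)
    for pts,cl in((hook,col),(gate,(0,0,255))):
        W=pin+Rz.apply(np.c_[pts[:,0],0*pts[:,0],pts[:,1]])
        q=np.array([(proj(n,p)-[x,y]+.5)*k for p in W]).astype(int)
        cv2.polylines(im,[q.reshape(-1,1,2)],False,cl,1)
def big(f,x,y,w,h,k): return cv2.resize(cv2.imread(f)[y:y+h,x:x+w],None,fx=k,fy=k,interpolation=cv2.INTER_CUBIC)
s=(252,178,33,50,12); t=(278,180,33,25,12)
S=[];T=[]
for rock,col in((0,(0,255,0)),(8,(255,255,0))):
    pin=np.array([619,-79,362.])
    i=big("pics/scene0.png",*s);j=big("pics/top0.png",*t)
    draw(i,"scene",pin,-8,rock,*s,col);draw(j,"top",pin,-8,rock,*t,col);S.append(i);T.append(j)
M=np.hstack([S[0],np.vstack(T)]);print(M.shape);cv2.imwrite("pics/m2.png",M)
E
```

```text
(600, 792, 3)
```

View pics/m2.png

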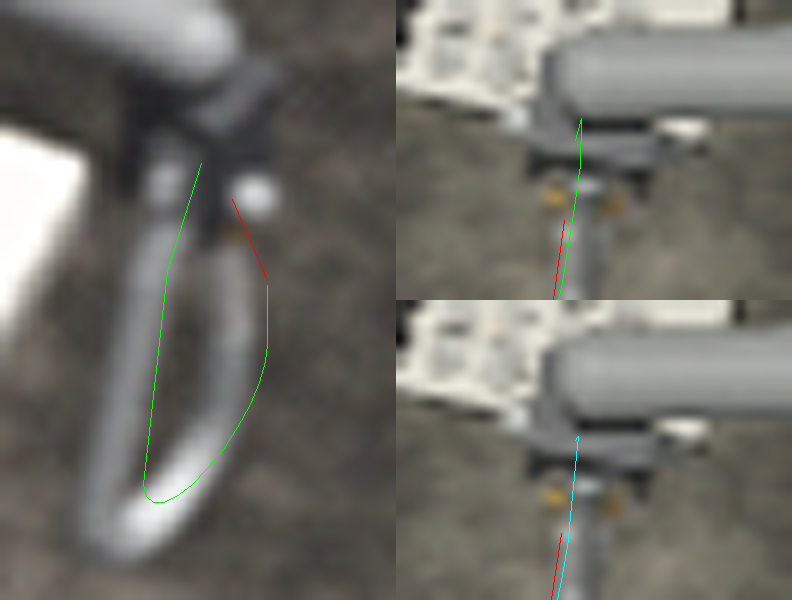

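```bash
cat > fit.py <<'E'
from h import *
from scipy.optimize import least_squares
a=np.linspace(np.pi,2*np.pi,61)
arc=np.c_[22*np.cos(a),0*a,-93+22*np.sin(a)]
S=lambda x,y:np.array([252+x/12-.5,178+y/12-.5]); T=lambda x,y:np.array([278+(x-396)/12-.5,180+y/12-.5])
cs,ct=get_calibration("scene"),get_calibration("top")
def f(p,yaw=-8):
    R=Ro.from_euler("z",yaw,degrees=True)*Ro.from_euler("y",p[2],degrees=True); o=np.array([p[0],p[1],362])
    W=lambda v:o+R.apply(v); r=[]
    r+=list(proj(0,W([-10,5.5,-24]),cs)-S(237,232)); r+=list(proj(0,W([-10,5.5,-24]),ct)-T(555,197)); r+=list(proj(0,W([-10,-5.5,-24]),ct)-T(612,205))
    q=np.array([proj(0,w,cs) for w in W(arc)]); r+=[q[:,1].max()-S(0,537)[1], q[:,0].min()-S(100,0)[0]]
    r+=[proj(0,W([-22,0,-80]),cs)[0]-S(240,0)[0]]
    r+=[proj(0,W([0,0,-115]),ct)[0]-T(583,0)[0]]
    r+=list(proj(0,W([0,0,0]),cs)-S(210,180))
    return np.array(r)
np.set_printoptions(precision=2,suppress=True)
for yaw in(-6,-8,-10):
    s=least_squares(f,[619,-79,0],args=(yaw,),loss="soft_l1"); print(yaw,s.x,s.cost,s.fun)
    p=s.x
R=Ro.from_euler("z",-8,degrees=True)*Ro.from_euler("y",p[2],degrees=True)
print("nose",np.array([p[0],p[1],362])+R.apply([-22,0,-70]))
E
python3 fit.py
```

```text
-6 [621.11 -80.74  -6.04] 2.6617580215828784 [-0.31 -0.48 -0.47 -0.01 -0.76 -0.09  0.22  0.66 -0.83 -0.57 -1.79 -1.  ]
-8 [621.05 -80.63  -6.13] 2.3907284755750844 [-0.23 -0.36 -0.61 -0.09 -0.92 -0.02  0.07  0.32 -0.66 -0.44 -1.73 -1.  ]
-10 [621.04 -80.5   -6.11] 2.3179774184520126 [-0.14 -0.24 -0.75 -0.18 -1.09  0.04 -0.11  0.03 -0.47 -0.34 -1.68 -0.99]
nose [606.76 -78.49 290.06]
```

```bash
python3 -m creep '[{"x":0,"y":0,"z":-5,"rx":0,"ry":0,"rz":0,"hand":25},{"x":0,"y":0,"z":-25,"rx":0,"ry":0,"rz":0,"hand":25},{"x":0,"y":0,"z":-40,"rx":0,"ry":0,"rz":0,"hand":25},{"x":0,"y":0,"z":-45,"rx":0,"ry":0,"rz":0,"hand":25},{"x":0,"y":0,"z":-45,"rx":0,"ry":0,"rz":0,"hand":25},{"x":0,"y":0,"z":-45,"rx":0,"ry":0,"rz":0,"hand":25},{"x":0,"y":0,"z":-45,"rx":0,"ry":0,"rz":0,"hand":25},{"x":0,"y":0,"z":-42,"rx":0,"ry":0,"rz":0,"hand":25},{"x":0,"y":0,"z":0,"rx":0,"ry":0,"rz":0,"hand":25},{"x":0,"y":0,"z":0,"rx":0,"ry":0,"rz":0,"hand":25},{"x":0,"y":0,"z":0,"rx":0,"ry":0,"rz":0,"hand":25}]'
```

```text
clock: 4.95
eef_pos: [477.4, 159.4, 298.7]
tcp_rot: [-3.14, -0.002, 2.934]
contact_force: [-0.6, 0.2, -2.8]
opening: 0.369
grasp_force: 79.9
```

```bash
python3 -m creep '[{"x":-3.2,"y":-13.6,"z":0,"rx":0,"ry":0,"rz":0,"hand":25},{"x":-6.6,"y":-30,"z":0,"rx":0,"ry":0,"rz":0,"hand":25},{"x":-8.8,"y":-40,"z":0,"rx":0,"ry":0,"rz":0,"hand":25},{"x":-8.8,"y":-40,"z":0,"rx":0,"ry":0,"rz":0,"hand":25},{"x":-8.8,"y":-40,"z":0,"rx":0,"ry":0,"rz":0,"hand":25},{"x":-6.6,"y":-30,"z":0,"rx":0,"ry":0,"rz":0,"hand":25},{"x":-4.4,"y":-20,"z":0,"rx":0,"ry":0,"rz":0,"hand":25},{"x":0,"y":0,"z":0,"rx":0,"ry":0,"rz":-0.06,"hand":25},{"x":0,"y":0,"z":0,"rx":0,"ry":0,"rz":0,"hand":25},{"x":0,"y":0,"z":0,"rx":0,"ry":0,"rz":0,"hand":25},{"x":0,"y":0,"z":0,"rx":0,"ry":0,"rz":0,"hand":25},{"x":0,"y":0,"z":0,"rx":0,"ry":0,"rz":0,"hand":25}]'
python3 - <<'E'
from h import *
a=grab_frame("scene")[:,:,::-1];b=grab_frame("top")[:,:,::-1]
cv2.imwrite("pics/s3.png",a);cv2.imwrite("pics/t3.png",b)
ca=np.array([proj("scene",(580,-70,310)),proj("top",(580,-70,310))]);print(ca,sense()["contact_force"])
def crop(im,x,y,w,h,k): return cv2.resize(im[y:y+h,x:x+w],None,fx=k,fy=k,interpolation=cv2.INTER_CUBIC)
A=crop(a,245,165,66,75,8);B=crop(b,268,178,44,66,6)
M=np.zeros((600,800,3),np.uint8);M[:,:528]=A;M[:396,530:794]=B;cv2.imwrite("pics/m3.png",M)
E
```

```text
clock: 6.45
eef_pos: [480.4, -58.9, 300.3]
tcp_rot: [-3.142, -0.0, 2.994]
contact_force: [0.3, 0.3, -2.3]
opening: 0.372
grasp_force: 79.9
[[279.11032271 193.28052423]
 [287.86949813 212.06703292]] [ 0.10479473 -0.12664322 -1.82931969]
```

View pics/m3.png

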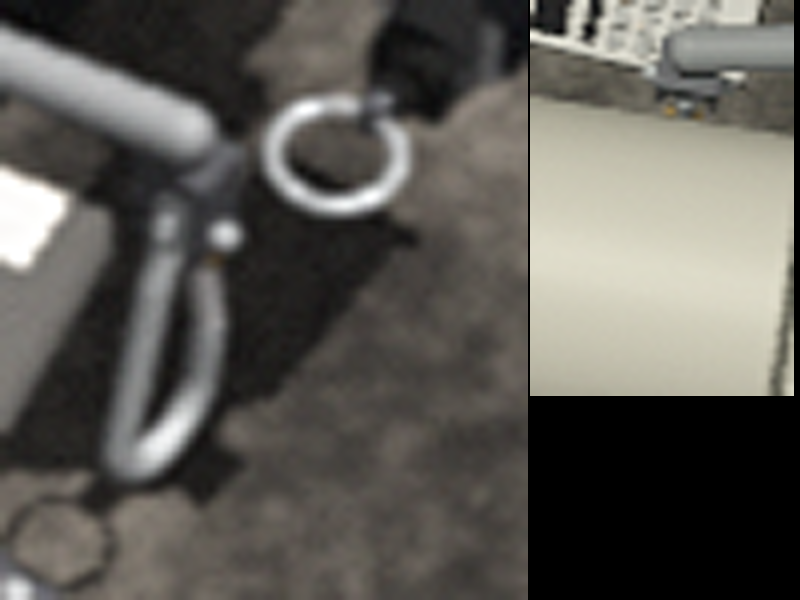

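The scene crop shows the ring as an ellipse centred at (337,154) in the picture, free in front of the hook, with the hook bottom at (120,475) and the hinge at (213,260). The arm hides the ring in the top view.

```bash
python3 - <<'E'
from h import *
np.set_printoptions(precision=1,suppress=True)
s=sense()
for z in(305,309): print(onz("scene",(245+337/8-.5,165+154/8-.5),z))
u=np.array([np.cos(np.radians(-8.5)),np.sin(np.radians(-8.5)),0]); print("expected",s["eef_pos"]+68.5*u+[0,0,9])
# expected ellipse extents
c=s["eef_pos"]+68.5*u+[0,0,9]
E=np.array([proj("scene",c+23*np.array([np.cos(t),np.sin(t),0])) for t in np.linspace(0,6.28,60)]);print("extent exp",((np.array([E.min(0),E.max(0)])-[245,165]+.5)*8))
E
```

```text
[541.4 -68.7 305. ]
[544.  -67.5 309. ]
expected [548.2 -69.  309.3]
extent exp [[254.7 103.1]
 [398.5 219.8]]
```

```bash
python3 -m creep '[{"x":-6,"y":0,"z":0,"rx":0,"ry":0,"rz":0,"hand":25},{"x":-6,"y":0,"z":0,"rx":0,"ry":0,"rz":0,"hand":25},{"x":-6,"y":0,"z":0,"rx":0,"ry":0,"rz":0,"hand":25},{"x":-6,"y":0,"z":0,"rx":0,"ry":0,"rz":0,"hand":25},{"x":0,"y":0,"z":0,"rx":0,"ry":0,"rz":0,"hand":25},{"x":0,"y":0,"z":0,"rx":0,"ry":0,"rz":0,"hand":25}]'
python3 -m creep '[{"x":-2,"y":0,"z":0,"rx":0,"ry":0,"rz":0,"hand":25},{"x":-2,"y":0,"z":0,"rx":0,"ry":0,"rz":0,"hand":25},{"x":-2,"y":0,"z":0,"rx":0,"ry":0,"rz":0,"hand":25},{"x":0,"y":0,"z":0,"rx":0,"ry":0,"rz":0,"hand":25}]'
python3 -m creep '[{"x":-2,"y":0,"z":0,"rx":0,"ry":0,"rz":0,"hand":25},{"x":-2,"y":0,"z":0,"rx":0,"ry":0,"rz":0,"hand":25},{"x":-2,"y":0,"z":0,"rx":0,"ry":0,"rz":0,"hand":25},{"x":0,"y":0,"z":0,"rx":0,"ry":0,"rz":0,"hand":25}]'
```

```text
clock: 7.3
eef_pos: [504.0, -62.6, 300.2]
tcp_rot: [3.142, -0.0, 2.994]
contact_force: [1.0, -0.3, -1.9]
opening: 0.371
grasp_force: 79.9
clock: 7.8
eef_pos: [510.2, -63.5, 300.3]
tcp_rot: [3.142, 0.0, 2.994]
contact_force: [0.4, 0.0, -1.8]
opening: 0.372
grasp_force: 79.9
clock: 8.3
eef_pos: [516.1, -64.4, 300.2]
tcp_rot: [3.142, -0.0, 2.994]
contact_force: [-1.3, 0.3, -2.4]
opening: 0.369
grasp_force: 79.9
```

```bash
python3 -m creep '[{"x":-2,"y":0,"z":0,"rx":0,"ry":0,"rz":0,"hand":25},{"x":0,"y":0,"z":0,"rx":0,"ry":0,"rz":0,"hand":25}]'|grep -E 'eef|contact'
python3 -m creep '[{"x":-2,"y":0,"z":0,"rx":0,"ry":0,"rz":0,"hand":25},{"x":0,"y":0,"z":0,"rx":0,"ry":0,"rz":0,"hand":25}]'|grep -E 'eef|contact'
python3 -m creep '[{"x":-2,"y":0,"z":0,"rx":0,"ry":0,"rz":0,"hand":25},{"x":0,"y":0,"z":0,"rx":0,"ry":0,"rz":0,"hand":25}]'|grep -E 'eef|contact'
```

```text
eef_pos: [518.1, -64.7, 300.3]
contact_force: [0.6, 0.8, -0.6]
eef_pos: [520.0, -65.0, 300.2]
contact_force: [0.9, 1.3, -1.9]
eef_pos: [521.3, -65.1, 300.0]
contact_force: [-4.9, 0.9, -1.6]
```

```bash
for i in 1; do :; done
python3 -m creep '[{"x":-2,"y":0,"z":0,"rx":0,"ry":0,"rz":0,"hand":25},{"x":0,"y":0,"z":0,"rx":0,"ry":0,"rz":0,"hand":25}]'|grep -E 'eef|contact'
python3 -m creep '[{"x":-2,"y":0,"z":0,"rx":0,"ry":0,"rz":0,"hand":25},{"x":0,"y":0,"z":0,"rx":0,"ry":0,"rz":0,"hand":25}]'|grep -E 'eef|contact'
```

```text
eef_pos: [523.6, -65.5, 300.0]
contact_force: [-4.7, 0.8, -2.4]
eef_pos: [525.5, -65.8, 299.9]
contact_force: [-5.6, -0.0, -3.9]
```

```bash

python3 -m creep '[{"x":-2,"y":0,"z":0,"rx":0,"ry":0,"rz":0,"hand":25},{"x":-2,"y":0,"z":0,"rx":0,"ry":0,"rz":0,"hand":25},{"x":0,"y":0,"z":0,"rx":0,"ry":0,"rz":0,"hand":25}]'|grep -E 'eef|contact'
python3 -m creep '[{"x":-2,"y":0,"z":0,"rx":0,"ry":0,"rz":0,"hand":25},{"x":-2,"y":0,"z":0,"rx":0,"ry":0,"rz":0,"hand":25},{"x":0,"y":0,"z":0,"rx":0,"ry":0,"rz":0,"hand":25}]'|grep -E 'eef|contact'
python3 -m creep '[{"x":-2,"y":0,"z":0,"rx":0,"ry":0,"rz":0,"hand":25},{"x":-1.5,"y":0,"z":0,"rx":0,"ry":0,"rz":0,"hand":25},{"x":0,"y":0,"z":0,"rx":0,"ry":0,"rz":0,"hand":25}]'|grep -E 'eef|contact'
```

```text
eef_pos: [529.4, -66.4, 299.9]
contact_force: [-4.9, 0.9, -2.5]
eef_pos: [533.2, -66.9, 300.0]
contact_force: [-6.6, 1.5, -2.3]
eef_pos: [536.5, -67.2, 300.0]
contact_force: [-7.0, 2.1, -2.7]
```

```bash

python3 -m creep '[{"x":0,"y":0,"z":3,"rx":0,"ry":0,"rz":0,"hand":25},{"x":0,"y":0,"z":3,"rx":0,"ry":0,"rz":0,"hand":25},{"x":0,"y":0,"z":0,"rx":0,"ry":0,"rz":0,"hand":25}]'|grep -E 'eef|contact'
python3 -m creep '[{"x":0,"y":0,"z":2,"rx":0,"ry":0,"rz":0,"hand":25},{"x":0,"y":0,"z":2,"rx":0,"ry":0,"rz":0,"hand":25},{"x":0,"y":0,"z":0,"rx":0,"ry":0,"rz":0,"hand":25}]'|grep -E 'eef|contact'
python3 -m creep '[{"x":0,"y":0,"z":2,"rx":0,"ry":0,"rz":0,"hand":25},{"x":0,"y":0,"z":2,"rx":0,"ry":0,"rz":0,"hand":25},{"x":0,"y":0,"z":0,"rx":0,"ry":0,"rz":0,"hand":25}]'|grep -E 'eef|contact'
```

```text
eef_pos: [536.8, -67.3, 293.9]
contact_force: [-4.6, 1.8, -3.1]
eef_pos: [537.1, -67.3, 290.1]
contact_force: [-4.3, 2.0, -2.3]
eef_pos: [537.3, -67.5, 286.1]
contact_force: [-4.5, 1.9, -3.9]
```

```bash

python3 -m creep '[{"x":0,"y":0,"z":2.5,"rx":0,"ry":0,"rz":0,"hand":25},{"x":0,"y":0,"z":2.5,"rx":0,"ry":0,"rz":0,"hand":25},{"x":0,"y":0,"z":0,"rx":0,"ry":0,"rz":0,"hand":25}]'|grep -E 'eef|contact'
python3 -m creep '[{"x":0,"y":0,"z":2.5,"rx":0,"ry":0,"rz":0,"hand":25},{"x":0,"y":0,"z":2.5,"rx":0,"ry":0,"rz":0,"hand":25},{"x":0,"y":0,"z":0,"rx":0,"ry":0,"rz":0,"hand":25}]'|grep -E 'eef|contact'
python3 -m creep '[{"x":0,"y":0,"z":2.5,"rx":0,"ry":0,"rz":0,"hand":25},{"x":0,"y":0,"z":2.5,"rx":0,"ry":0,"rz":0,"hand":25},{"x":0,"y":0,"z":0,"rx":0,"ry":0,"rz":0,"hand":25}]'|grep -E 'eef|contact'
python3 -m creep '[{"x":0,"y":0,"z":2.5,"rx":0,"ry":0,"rz":0,"hand":25},{"x":0,"y":0,"z":2.5,"rx":0,"ry":0,"rz":0,"hand":25},{"x":0,"y":0,"z":0,"rx":0,"ry":0,"rz":0,"hand":25}]'|grep -E 'eef|contact'
```

```text
eef_pos: [537.2, -67.5, 281.0]
contact_force: [-3.0, 1.4, -2.2]
eef_pos: [538.0, -67.7, 276.3]
contact_force: [-0.6, -0.5, -2.8]
eef_pos: [537.3, -67.6, 271.1]
contact_force: [-0.6, 0.5, -1.7]
eef_pos: [537.1, -67.5, 266.0]
contact_force: [-0.2, -0.7, -1.8]
```

```bash

python3 -m creep '[{"x":0,"y":0,"z":-4,"rx":0,"ry":0,"rz":0,"hand":25},{"x":0,"y":0,"z":-4,"rx":0,"ry":0,"rz":0,"hand":25},{"x":0,"y":0,"z":-4,"rx":0,"ry":0,"rz":0,"hand":25},{"x":0,"y":0,"z":-4,"rx":0,"ry":0,"rz":0,"hand":25},{"x":0,"y":0,"z":0,"rx":0,"ry":0,"rz":0,"hand":25}]'|grep -E 'eef|contact'
python3 -m creep '[{"x":0,"y":0,"z":-4,"rx":0,"ry":0,"rz":0,"hand":25},{"x":0,"y":0,"z":-4,"rx":0,"ry":0,"rz":0,"hand":25},{"x":0,"y":0,"z":-4,"rx":0,"ry":0,"rz":0,"hand":25},{"x":0,"y":0,"z":-2,"rx":0,"ry":0,"rz":0,"hand":25},{"x":0,"y":0,"z":0,"rx":0,"ry":0,"rz":0,"hand":25}]'|grep -E 'eef|contact'
python3 -m creep '[{"x":1.5,"y":0,"z":0,"rx":0,"ry":0,"rz":0,"hand":25},{"x":1.5,"y":0,"z":0,"rx":0,"ry":0,"rz":0,"hand":25},{"x":0,"y":0,"z":0,"rx":0,"ry":0,"rz":0,"hand":25}]'|grep -E 'eef|contact'
```

```text
eef_pos: [537.5, -67.6, 282.8]
contact_force: [0.0, -0.2, -2.4]
eef_pos: [537.4, -67.5, 296.5]
contact_force: [0.2, -0.6, -1.8]
eef_pos: [534.1, -67.1, 296.2]
contact_force: [-0.4, 0.1, -2.0]
```

```bash
for n in 1; do :; done
python3 -m creep '[{"x":1.5,"y":0,"z":0,"rx":0,"ry":0,"rz":0,"hand":25},{"x":1.5,"y":0,"z":0,"rx":0,"ry":0,"rz":0,"hand":25},{"x":0,"y":0,"z":0,"rx":0,"ry":0,"rz":0,"hand":25}]'|grep -E 'eef|contact'
python3 -m creep '[{"x":1,"y":0,"z":0,"rx":0,"ry":0,"rz":0,"hand":25},{"x":0,"y":0,"z":0,"rx":0,"ry":0,"rz":0,"hand":25}]'|grep -E 'eef|contact'
python3 -m creep '[{"x":1,"y":0,"z":0,"rx":0,"ry":0,"rz":0,"hand":25},{"x":0,"y":0,"z":0,"rx":0,"ry":0,"rz":0,"hand":25}]'|grep -E 'eef|contact'
python3 -m creep '[{"x":1,"y":0,"z":0,"rx":0,"ry":0,"rz":0,"hand":25},{"x":0,"y":0,"z":0,"rx":0,"ry":0,"rz":0,"hand":25}]'|grep -E 'eef|contact'
```

```text
eef_pos: [531.2, -66.6, 296.3]
contact_force: [-0.2, 0.9, -1.7]
eef_pos: [530.3, -66.5, 296.3]
contact_force: [1.1, -0.5, -1.4]
eef_pos: [529.3, -66.3, 296.3]
contact_force: [-0.5, -1.1, -2.1]
eef_pos: [528.3, -66.2, 296.3]
contact_force: [0.4, 0.5, -3.2]
```

```bash

python3 -m creep '[{"x":1,"y":0,"z":0,"rx":0,"ry":0,"rz":0,"hand":25},{"x":0,"y":0,"z":0,"rx":0,"ry":0,"rz":0,"hand":25}]'|grep -E 'eef|contact'
python3 -m creep '[{"x":1,"y":0,"z":0,"rx":0,"ry":0,"rz":0,"hand":25},{"x":0,"y":0,"z":0,"rx":0,"ry":0,"rz":0,"hand":25}]'|grep -E 'eef|contact'
```

```text
eef_pos: [527.3, -66.0, 296.3]
contact_force: [0.6, -1.1, -1.6]
eef_pos: [526.3, -65.9, 296.3]
contact_force: [0.1, 0.5, -1.4]
```

```bash

python3 -m creep '[{"x":1,"y":0,"z":0,"rx":0,"ry":0,"rz":0,"hand":25},{"x":0,"y":0,"z":0,"rx":0,"ry":0,"rz":0,"hand":25}]'|grep -E 'eef|contact'
```

```text
eef_pos: [525.3, -65.7, 296.3]
contact_force: [0.5, 0.3, -0.6]
```

```bash

python3 -m creep '[{"x":1,"y":0,"z":0,"rx":0,"ry":0,"rz":0,"hand":25},{"x":0,"y":0,"z":0,"rx":0,"ry":0,"rz":0,"hand":25}]'|grep -E 'eef|contact'
python3 - <<'E'
from h import *
a=grab_frame("scene")[:,:,::-1]
M=cv2.resize(a[170:240,240:320],None,fx=8,fy=8,interpolation=cv2.INTER_CUBIC);cv2.imwrite("pics/m4.png",M)
E
```

```text
eef_pos: [524.4, -65.6, 296.3]
contact_force: [0.3, -0.1, -1.4]
```

View pics/m4.png

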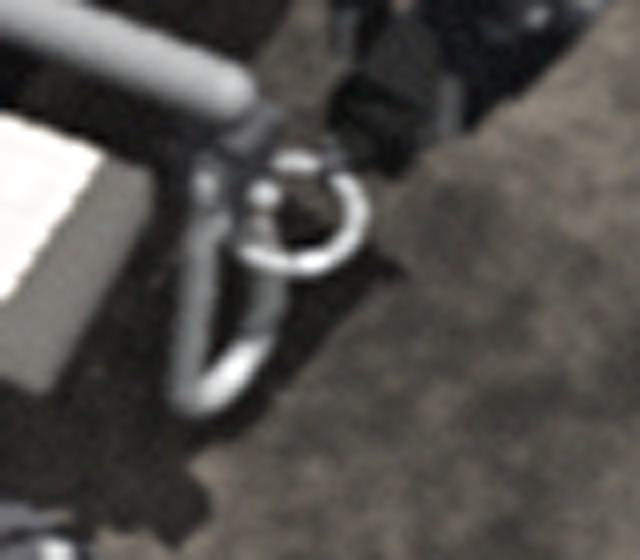

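The picture shows the gate and nose limb at (265,240) passing through the ring, and the hook has swung towards the robot with its bottom at (195,405). So the ring is inside and only the slack is being taken up. I'll keep pulling.

```bash

python3 -m creep '[{"x":1,"y":0,"z":0,"rx":0,"ry":0,"rz":0,"hand":25},{"x":0,"y":0,"z":0,"rx":0,"ry":0,"rz":0,"hand":25}]'|grep -E 'eef|contact'
```

```text
eef_pos: [523.9, -65.5, 296.5]
contact_force: [3.7, -0.3, -2.2]
```

```bash

python3 -m creep '[{"x":1,"y":0,"z":0,"rx":0,"ry":0,"rz":0,"hand":25},{"x":0,"y":0,"z":0,"rx":0,"ry":0,"rz":0,"hand":25}]'|grep -E 'eef|contact'
```

```text
eef_pos: [523.5, -65.5, 296.7]
contact_force: [5.9, -0.7, -2.6]
```

```bash

python3 -m creep '[{"x":0.7,"y":0,"z":0,"rx":0,"ry":0,"rz":0,"hand":25},{"x":0,"y":0,"z":0,"rx":0,"ry":0,"rz":0,"hand":25}]'|grep -E 'eef|contact'
```

```text
eef_pos: [523.3, -65.4, 296.8]
contact_force: [8.6, -1.7, -3.1]
```

```bash

python3 -m creep '[{"x":0.4,"y":0,"z":0,"rx":0,"ry":0,"rz":0,"hand":25},{"x":0,"y":0,"z":0,"rx":0,"ry":0,"rz":0,"hand":25},{"x":0,"y":0,"z":0,"rx":0,"ry":0,"rz":0,"hand":25}]'|grep -E 'eef|contact'
```

```text
eef_pos: [523.2, -65.4, 296.8]
contact_force: [8.9, -1.1, -3.3]
```

```bash

python3 -m creep '[{"x":0,"y":0,"z":0,"rx":0,"ry":0,"rz":0,"hand":25},{"x":0,"y":0,"z":0,"rx":0,"ry":0,"rz":0,"hand":25}]'|grep -E 'eef|contact|clock'
```

```text
clock: 18.48
eef_pos: [523.2, -65.4, 296.9]
contact_force: [10.1, -1.4, -3.7]
```

```bash

python3 -m creep '[{"x":0.2,"y":0,"z":0,"rx":0,"ry":0,"rz":0,"hand":25},{"x":0,"y":0,"z":0,"rx":0,"ry":0,"rz":0,"hand":25},{"x":0,"y":0,"z":0,"rx":0,"ry":0,"rz":0,"hand":25},{"x":0,"y":0,"z":0,"rx":0,"ry":0,"rz":0,"hand":25}]'|grep -E 'eef|contact'
python3 -m creep '[{"x":-3,"y":0,"z":0,"rx":0,"ry":0,"rz":0,"hand":25},{"x":-3,"y":0,"z":0,"rx":0,"ry":0,"rz":0,"hand":25},{"x":-3,"y":0,"z":0,"rx":0,"ry":0,"rz":0,"hand":25},{"x":-3,"y":0,"z":0,"rx":0,"ry":0,"rz":0,"hand":25},{"x":-2,"y":0,"z":0,"rx":0,"ry":0,"rz":0,"hand":25},{"x":0,"y":0,"z":0,"rx":0,"ry":0,"rz":0,"hand":25}]'|grep -E 'eef|contact'
```

```text
eef_pos: [523.1, -65.4, 296.9]
contact_force: [9.2, -2.4, -3.6]
eef_pos: [535.1, -67.2, 296.2]
contact_force: [-0.0, 0.5, -1.4]
```

```bash

python3 -m creep '[{"x":0,"y":0,"z":5,"rx":0,"ry":0,"rz":0,"hand":25},{"x":0,"y":0,"z":5,"rx":0,"ry":0,"rz":0,"hand":25},{"x":0,"y":0,"z":5,"rx":0,"ry":0,"rz":0,"hand":25},{"x":0,"y":0,"z":5,"rx":0,"ry":0,"rz":0,"hand":25},{"x":0,"y":0,"z":5,"rx":0,"ry":0,"rz":0,"hand":25},{"x":0,"y":0,"z":5,"rx":0,"ry":0,"rz":0,"hand":25},{"x":0,"y":0,"z":0,"rx":0,"ry":0,"rz":0,"hand":25}]'|grep -E 'eef|contact|rot'
python3 -m creep '[{"x":0,"y":0,"z":3,"rx":0,"ry":0,"rz":0,"hand":25},{"x":0,"y":0,"z":3,"rx":0,"ry":0,"rz":0,"hand":25},{"x":0,"y":0,"z":3,"rx":0,"ry":0,"rz":0,"hand":25},{"x":0,"y":0,"z":0,"rx":0,"ry":0,"rz":0,"hand":25}]'|grep -E 'eef|contact|rot'
```

```text
eef_pos: [534.8, -67.1, 265.8]
tcp_rot: [-3.142, -0.001, 2.994]
contact_force: [0.8, 0.0, -1.3]
eef_pos: [534.9, -67.2, 257.0]
tcp_rot: [-3.142, -0.0, 2.994]
contact_force: [0.1, 0.3, -2.3]
```

```bash

python3 -m creep '[{"x":-1.9,"y":0,"z":11.5,"rx":0,"ry":-0.13,"rz":0,"hand":25},{"x":0,"y":0,"z":0,"rx":0,"ry":0,"rz":0,"hand":25}]'|grep -E 'eef|contact|rot'
python3 -m creep '[{"x":-1.9,"y":0,"z":11.5,"rx":0,"ry":-0.13,"rz":0,"hand":25},{"x":0,"y":0,"z":0,"rx":0,"ry":0,"rz":0,"hand":25}]'|grep -E 'eef|contact|rot'
python3 - <<'E'
from h import *
s=sense(); print("tip",s["eef_pos"]+Ro.from_euler("xyz",s["tcp_rot"]).apply([-88,0,-9]))
E
```

```text
eef_pos: [534.6, -67.2, 245.0]
tcp_rot: [-3.142, 0.127, 2.994]
contact_force: [-0.1, -0.1, -2.0]
eef_pos: [538.4, -67.7, 234.0]
tcp_rot: [-3.141, 0.255, 2.994]
contact_force: [-0.5, 0.6, -2.4]
tip [620.3696417  -79.93061418 264.89652323]
```

```bash

python3 -m creep '[{"x":-1.9,"y":0,"z":11.5,"rx":0,"ry":-0.13,"rz":0,"hand":25},{"x":0,"y":0,"z":0,"rx":0,"ry":0,"rz":0,"hand":25},{"x":-1.9,"y":0,"z":11.5,"rx":0,"ry":-0.13,"rz":0,"hand":25},{"x":0,"y":0,"z":0,"rx":0,"ry":0,"rz":0,"hand":25}]'|grep -E 'eef|contact|rot'
python3 -m creep '[{"x":1.5,"y":0,"z":2.6,"rx":0,"ry":0,"rz":0,"hand":25},{"x":1.5,"y":0,"z":2.6,"rx":0,"ry":0,"rz":0,"hand":25},{"x":0,"y":0,"z":0,"rx":0,"ry":0,"rz":0,"hand":25}]'|grep -E 'eef|contact|rot'
python3 - <<'E'
from h import *
s=sense(); print("tip",s["eef_pos"]+Ro.from_euler("xyz",s["tcp_rot"]).apply([-88,0,-9]))
E
```

```text
eef_pos: [549.8, -69.5, 212.9]
tcp_rot: [-3.141, 0.513, 2.994]
contact_force: [-1.0, -0.3, -2.6]
eef_pos: [551.4, -69.6, 208.2]
tcp_rot: [-3.142, 0.519, 2.994]
contact_force: [-0.2, 0.2, -1.6]
tip [622.59479988 -80.24383553 259.62525048]
```

```bash

for i in 1; do :; done
python3 -m creep '[{"x":0.75,"y":0,"z":1.3,"rx":0,"ry":0,"rz":0,"hand":25},{"x":0.75,"y":0,"z":1.3,"rx":0,"ry":0,"rz":0,"hand":25},{"x":0,"y":0,"z":0,"rx":0,"ry":0,"rz":0,"hand":25}]'|grep -E 'eef|contact'
```

```text
eef_pos: [550.9, -69.6, 204.9]
contact_force: [0.2, -0.7, -1.9]
```

```bash

python3 -m creep '[{"x":0.5,"y":0,"z":0.9,"rx":0,"ry":0,"rz":0,"hand":25},{"x":0,"y":0,"z":0,"rx":0,"ry":0,"rz":0,"hand":25}]'|grep -E 'eef|contact'
python3 -m creep '[{"x":0.5,"y":0,"z":0.9,"rx":0,"ry":0,"rz":0,"hand":25},{"x":0,"y":0,"z":0,"rx":0,"ry":0,"rz":0,"hand":25}]'|grep -E 'eef|contact'
```

```text
eef_pos: [551.0, -69.6, 204.0]
contact_force: [-0.5, -0.5, -2.2]
eef_pos: [550.9, -69.6, 202.9]
contact_force: [-0.1, -1.2, -1.6]
```

```bash

python3 -m creep '[{"x":0.5,"y":0,"z":0.9,"rx":0,"ry":0,"rz":0,"hand":25},{"x":0,"y":0,"z":0,"rx":0,"ry":0,"rz":0,"hand":25}]'|grep -E 'eef|contact'
```

```text
eef_pos: [551.0, -69.6, 201.9]
contact_force: [0.1, -0.6, -2.9]
```

```bash

python3 -m creep '[{"x":0.4,"y":0,"z":0.7,"rx":0,"ry":0,"rz":0,"hand":25},{"x":0,"y":0,"z":0,"rx":0,"ry":0,"rz":0,"hand":25}]'|grep -E 'eef|contact'
```

```text
eef_pos: [551.2, -69.6, 201.3]
contact_force: [-0.1, 1.2, -1.1]
```

```bash

python3 -m creep '[{"x":0.5,"y":0,"z":0.9,"rx":0,"ry":0,"rz":0,"hand":25},{"x":0,"y":0,"z":0,"rx":0,"ry":0,"rz":0,"hand":25}]'|grep -E 'eef|contact'
```

```text
eef_pos: [551.5, -69.6, 200.6]
contact_force: [-0.4, -1.4, 1.8]
```

```bash

python3 -m creep '[{"x":0.5,"y":0,"z":0.9,"rx":0,"ry":0,"rz":0,"hand":25},{"x":0,"y":0,"z":0,"rx":0,"ry":0,"rz":0,"hand":25}]'|grep -E 'eef|contact'
python3 - <<'E'
from h import *
a=grab_frame("scene")[:,:,::-1]; print(sense()["contact_force"],sense()["clock"])
M=cv2.resize(a[170:260,230:330],None,fx=6,fy=6,interpolation=cv2.INTER_CUBIC);cv2.imwrite("pics/m5.png",M)
E
```

```text
eef_pos: [551.9, -69.7, 199.8]
contact_force: [0.6, -0.6, 3.5]
[-0.35329756  0.71491398  4.0641493 ] 24.4
```

View pics/m5.png

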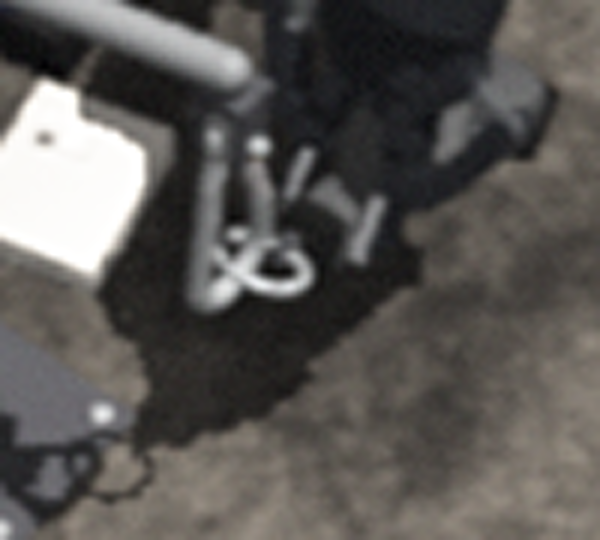

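The ring tip is seated in the hook bottom at about (225,285), with the ring around the nose limb. I'll ease the load, open and back off.

```bash

python3 -m creep '[{"x":-0.5,"y":0,"z":-0.9,"rx":0,"ry":0,"rz":0,"hand":25},{"x":0,"y":0,"z":0,"rx":0,"ry":0,"rz":0,"hand":25}]'|grep -E 'eef|contact'
python3 -m creep '[{"x":0,"y":0,"z":0,"rx":0,"ry":0,"rz":0,"hand":85},{"x":0,"y":0,"z":0,"rx":0,"ry":0,"rz":0,"hand":85},{"x":0,"y":0,"z":-25,"rx":0,"ry":0,"rz":0,"hand":85},{"x":0,"y":0,"z":-50,"rx":0,"ry":0,"rz":0,"hand":85},{"x":0,"y":0,"z":-50,"rx":0,"ry":0,"rz":0,"hand":85},{"x":0,"y":0,"z":-30,"rx":0,"ry":0,"rz":0,"hand":85},{"x":0,"y":0,"z":0,"rx":0,"ry":0,"rz":0,"hand":85},{"x":0,"y":0,"z":0,"rx":0,"ry":0,"rz":0,"hand":85}]'
```

```text
eef_pos: [551.2, -69.6, 200.4]
contact_force: [1.4, 0.3, 2.1]
clock: 25.65
eef_pos: [474.5, -58.2, 333.6]
tcp_rot: [-3.142, 0.519, 2.994]
contact_force: [-0.1, 0.3, 0.1]
opening: 0.993
grasp_force: 0.0
```

```bash

python3 -m creep '[{"x":0,"y":0,"z":0,"rx":0,"ry":0,"rz":0,"hand":85},{"x":0,"y":0,"z":0,"rx":0,"ry":0,"rz":0,"hand":85},{"x":0,"y":0,"z":0,"rx":0,"ry":0,"rz":0,"hand":85},{"x":0,"y":0,"z":0,"rx":0,"ry":0,"rz":0,"hand":85},{"x":0,"y":0,"z":0,"rx":0,"ry":0,"rz":0,"hand":85},{"x":0,"y":0,"z":0,"rx":0,"ry":0,"rz":0,"hand":85},{"x":0,"y":0,"z":0,"rx":0,"ry":0,"rz":0,"hand":85},{"x":0,"y":0,"z":0,"rx":0,"ry":0,"rz":0,"hand":85},{"x":0,"y":0,"z":0,"rx":0,"ry":0,"rz":0,"hand":85},{"x":0,"y":0,"z":0,"rx":0,"ry":0,"rz":0,"hand":85},{"x":0,"y":0,"z":0,"rx":0,"ry":0,"rz":0,"hand":85},{"x":0,"y":0,"z":0,"rx":0,"ry":0,"rz":0,"hand":85},{"x":0,"y":0,"z":0,"rx":0,"ry":0,"rz":0,"hand":85},{"x":0,"y":0,"z":0,"rx":0,"ry":0,"rz":0,"hand":85},{"x":0,"y":0,"z":0,"rx":0,"ry":0,"rz":0,"hand":85},{"x":0,"y":0,"z":0,"rx":0,"ry":0,"rz":0,"hand":85},{"x":0,"y":0,"z":0,"rx":0,"ry":0,"rz":0,"hand":85},{"x":0,"y":0,"z":0,"rx":0,"ry":0,"rz":0,"hand":85},{"x":0,"y":0,"z":0,"rx":0,"ry":0,"rz":0,"hand":85},{"x":0,"y":0,"z":0,"rx":0,"ry":0,"rz":0,"hand":85}]'|tail -3
python3 -m creep '[{"x":0,"y":0,"z":0,"rx":0,"ry":0,"rz":0,"hand":85},{"x":0,"y":0,"z":0,"rx":0,"ry":0,"rz":0,"hand":85},{"x":0,"y":0,"z":0,"rx":0,"ry":0,"rz":0,"hand":85},{"x":0,"y":0,"z":0,"rx":0,"ry":0,"rz":0,"hand":85},{"x":0,"y":0,"z":0,"rx":0,"ry":0,"rz":0,"hand":85},{"x":0,"y":0,"z":0,"rx":0,"ry":0,"rz":0,"hand":85},{"x":0,"y":0,"z":0,"rx":0,"ry":0,"rz":0,"hand":85},{"x":0,"y":0,"z":0,"rx":0,"ry":0,"rz":0,"hand":85},{"x":0,"y":0,"z":0,"rx":0,"ry":0,"rz":0,"hand":85},{"x":0,"y":0,"z":0,"rx":0,"ry":0,"rz":0,"hand":85},{"x":0,"y":0,"z":0,"rx":0,"ry":0,"rz":0,"hand":85},{"x":0,"y":0,"z":0,"rx":0,"ry":0,"rz":0,"hand":85},{"x":0,"y":0,"z":0,"rx":0,"ry":0,"rz":0,"hand":85},{"x":0,"y":0,"z":0,"rx":0,"ry":0,"rz":0,"hand":85},{"x":0,"y":0,"z":0,"rx":0,"ry":0,"rz":0,"hand":85},{"x":0,"y":0,"z":0,"rx":0,"ry":0,"rz":0,"hand":85},{"x":0,"y":0,"z":0,"rx":0,"ry":0,"rz":0,"hand":85},{"x":0,"y":0,"z":0,"rx":0,"ry":0,"rz":0,"hand":85},{"x":0,"y":0,"z":0,"rx":0,"ry":0,"rz":0,"hand":85},{"x":0,"y":0,"z":0,"rx":0,"ry":0,"rz":0,"hand":85}]'|tail -3
python3 -m creep '[{"x":0,"y":0,"z":0,"rx":0,"ry":0,"rz":0,"hand":85},{"x":0,"y":0,"z":0,"rx":0,"ry":0,"rz":0,"hand":85},{"x":0,"y":0,"z":0,"rx":0,"ry":0,"rz":0,"hand":85},{"x":0,"y":0,"z":0,"rx":0,"ry":0,"rz":0,"hand":85},{"x":0,"y":0,"z":0,"rx":0,"ry":0,"rz":0,"hand":85},{"x":0,"y":0,"z":0,"rx":0,"ry":0,"rz":0,"hand":85},{"x":0,"y":0,"z":0,"rx":0,"ry":0,"rz":0,"hand":85},{"x":0,"y":0,"z":0,"rx":0,"ry":0,"rz":0,"hand":85},{"x":0,"y":0,"z":0,"rx":0,"ry":0,"rz":0,"hand":85},{"x":0,"y":0,"z":0,"rx":0,"ry":0,"rz":0,"hand":85},{"x":0,"y":0,"z":0,"rx":0,"ry":0,"rz":0,"hand":85},{"x":0,"y":0,"z":0,"rx":0,"ry":0,"rz":0,"hand":85},{"x":0,"y":0,"z":0,"rx":0,"ry":0,"rz":0,"hand":85},{"x":0,"y":0,"z":0,"rx":0,"ry":0,"rz":0,"hand":85},{"x":0,"y":0,"z":0,"rx":0,"ry":0,"rz":0,"hand":85},{"x":0,"y":0,"z":0,"rx":0,"ry":0,"rz":0,"hand":85},{"x":0,"y":0,"z":0,"rx":0,"ry":0,"rz":0,"hand":85},{"x":0,"y":0,"z":0,"rx":0,"ry":0,"rz":0,"hand":85},{"x":0,"y":0,"z":0,"rx":0,"ry":0,"rz":0,"hand":85},{"x":0,"y":0,"z":0,"rx":0,"ry":0,"rz":0,"hand":85}]'|tail -6
python3 - <<'E'
from h import *
a=grab_frame("scene");b=grab_frame("scene"); print("motion",np.abs(a.astype(int)-b).max(), np.abs(a.astype(int)-b).mean())
M=cv2.resize(a[140:320,150:390,::-1],(800,600),interpolation=cv2.INTER_CUBIC);cv2.imwrite("pics/m6.png",M)
E
```

```text
contact_force: [0.6, -0.5, 0.1]
opening: 0.995
grasp_force: 0.0
contact_force: [-0.9, -0.1, -0.2]
opening: 0.993
grasp_force: 0.0
clock: 33.15
eef_pos: [474.9, -58.2, 334.7]
tcp_rot: [-3.142, 0.52, 2.994]
contact_force: [-0.3, -0.3, 0.3]
opening: 0.996
grasp_force: 0.0
motion 47 1.808670634920635
```

View pics/m6.png

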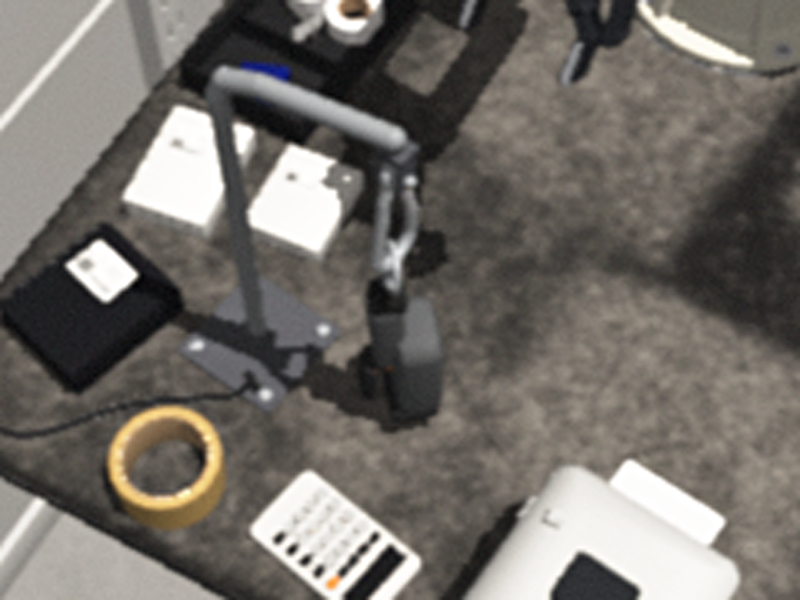

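The scanner hangs from the hook, ring at about (395,255) and body at (405,345), with everything else in place. I'll check that it is still before handing in.

```bash

python3 -m creep '[{"x":0,"y":0,"z":0,"rx":0,"ry":0,"rz":0,"hand":85},{"x":0,"y":0,"z":0,"rx":0,"ry":0,"rz":0,"hand":85},{"x":0,"y":0,"z":0,"rx":0,"ry":0,"rz":0,"hand":85},{"x":0,"y":0,"z":0,"rx":0,"ry":0,"rz":0,"hand":85},{"x":0,"y":0,"z":0,"rx":0,"ry":0,"rz":0,"hand":85},{"x":0,"y":0,"z":0,"rx":0,"ry":0,"rz":0,"hand":85},{"x":0,"y":0,"z":0,"rx":0,"ry":0,"rz":0,"hand":85},{"x":0,"y":0,"z":0,"rx":0,"ry":0,"rz":0,"hand":85}]'|head -1
python3 - <<'E'
from h import *
f=[grab_frame("scene").astype(float) for _ in range(8)]
d=np.abs(np.mean(f[:2],0)-np.mean(f[4:6],0)); print("scanner",d[215:270,255:285].mean(),d[215:270,255:285].max(),"background",d[260:315,300:330].mean(), d[215:270,190:220].mean())
E
```

```text
clock: 34.25
scanner 3.128787878787879 35.5 background 1.1072727272727272 1.5344444444444445
```

```bash

for k in 1 2; do
python3 -m creep '[{"x":0,"y":0,"z":0,"rx":0,"ry":0,"rz":0,"hand":85},{"x":0,"y":0,"z":0,"rx":0,"ry":0,"rz":0,"hand":85},{"x":0,"y":0,"z":0,"rx":0,"ry":0,"rz":0,"hand":85},{"x":0,"y":0,"z":0,"rx":0,"ry":0,"rz":0,"hand":85},{"x":0,"y":0,"z":0,"rx":0,"ry":0,"rz":0,"hand":85},{"x":0,"y":0,"z":0,"rx":0,"ry":0,"rz":0,"hand":85},{"x":0,"y":0,"z":0,"rx":0,"ry":0,"rz":0,"hand":85},{"x":0,"y":0,"z":0,"rx":0,"ry":0,"rz":0,"hand":85},{"x":0,"y":0,"z":0,"rx":0,"ry":0,"rz":0,"hand":85},{"x":0,"y":0,"z":0,"rx":0,"ry":0,"rz":0,"hand":85},{"x":0,"y":0,"z":0,"rx":0,"ry":0,"rz":0,"hand":85},{"x":0,"y":0,"z":0,"rx":0,"ry":0,"rz":0,"hand":85},{"x":0,"y":0,"z":0,"rx":0,"ry":0,"rz":0,"hand":85},{"x":0,"y":0,"z":0,"rx":0,"ry":0,"rz":0,"hand":85},{"x":0,"y":0,"z":0,"rx":0,"ry":0,"rz":0,"hand":85},{"x":0,"y":0,"z":0,"rx":0,"ry":0,"rz":0,"hand":85},{"x":0,"y":0,"z":0,"rx":0,"ry":0,"rz":0,"hand":85},{"x":0,"y":0,"z":0,"rx":0,"ry":0,"rz":0,"hand":85}]'|head -1
python3 - <<'E'
from h import *
f=[grab_frame("scene").astype(float) for _ in range(8)]
for a,b in((0,4),(2,6)):
  d=np.abs(np.mean(f[a:a+2],0)-np.mean(f[b:b+2],0)); print("scanner",d[215:270,255:285].mean(),d[215:270,255:285].max(),"background",d[260:315,300:330].mean(), d[215:270,190:220].mean(),"calc",d[280:310,230:270].mean(),d[280:310,230:270].max())
E
done
```

```text
clock: 36.9
scanner 1.5682828282828283 7.5 background 1.1190909090909091 1.5294949494949495 calc 0.9904166666666666 6.5
scanner 1.5307070707070707 7.5 background 1.1062626262626263 1.5487878787878788 calc 1.0131944444444445 7.5
clock: 39.55
scanner 1.5765656565656565 8.5 background 1.074141414141414 1.526161616161616 calc 1.0404166666666668 6.5
scanner 1.5597979797979797 7.5 background 1.116969696969697 1.524848484848485 calc 0.9730555555555556 6.5
```

It is still now, at noise level.

```bash
python3 -c "from rig import *; print(sign_off())"
```

```text
the job is handed in; nothing more can be done
None
```

The scanner hangs still from the bottom of the snap hook with the gate shut behind its ring. The catch held a tug of about 10 N (highest reading 10.1 N), and I handed the job in at about 40 s.

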